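# Tip the offcut tray into the crate

## Robot

A 7-joint arm with a two-finger parallel gripper is mounted at the origin on a cart in front of the work surface, level with it; the furniture and walls round the work are solid. World frame = base frame: x ahead of the robot, y to its left, z up, the work surface at z = 0. Lengths are in m, angles in rad, forces in N, time in s.
With the tool pointing down it reaches from about 0.425 to 0.95 m from the base axis. Payload 4.7 kg.
Tool frame: the origin (TCP) lies between the finger pads; the fingertips stand 14 mm ahead of it and the grasp point (between the pads) lies 5 mm behind it; y points along the fingers, z is the direction in which the jaws open and shut, and the axes are right-handed (so a half turn about y gives the same grasp; the last joint's range is limited). The gripper opens to 85 mm and grips with 20 to 120 N. Pads are 22 mm wide; open, the fingers measure 114 mm over their backs; the gripper's body (76 mm by 85 mm) begins 54 mm behind the grasp point. The pads swing forward as they close: fully open they stand 13 mm farther back than shut.
Start: joints at [-1.229, 0.469, -0.049, 1.532, 0.024, 1.141, -0.082], TCP at [0.245, 0.629, 0.245] pointing down, gripper open.
Joint ranges: [-2.59, 2.59], [-0.33, 1.99], [-1.39, 1.29], [0.1, 2.45], [-1.04, 4.18], [0.21, 1.99], [-2.66, 2.66]. Speed limits (rad/s): [2.57, 2.57, 3.14, 3.14, 3.14, 3.14, 3.14].

## Interface

Orientations are given as a unit quaternion [x, y, z, w].
In Python, from station import * gives the robot as it stands. The module is installed in compiled form; this text tells all that it offers.
- The arm moves only by the shell command python3 -m crank 'ROWS' [FORCE]. ROWS is JSON, a list that holds one entry, the list of rows, each a list of 5 numbers: the opening in per cent of the stroke, from 0 (shut) to 100 (fully open), then the shift along the tool's x, y, z in m, then the turn about the tool's y in degrees. A call has exactly 10 rows; each row shifts and turns the commanded pose from where the row before left it, along the tool's axes as they then stand; what a row does not reach is not made up. A row lasts 1/10 s, in which the tool goes at most 50 mm and 8.59 degrees, less where a joint would pass 70% of its speed; a pose out of reach is approached as far as the arm can. A call is refused whole if a number of a shift passes 0.05 or a number of a turn 8.59, either way. A call with a gripper value outside its range is refused whole. The fingers move at their own pace and stop on an object; FORCE is the grip in N (left out, the last holds). Time passes only in rows, so rows that do not move let the fingers close, or fill a call up. It gives the time, the measured TCP pose, the force and the opening at its end, in the units of the state.
- read_state(): the state, without advancing time (a new reading comes with each control period).
- capture(name): name is "scene" or "top" or "wrist"; returns a dict with "pixels" (420x560x3 uint8, blue, green, red), "fx", "fy", "cx", "cy" (pixels), "D" ([k1, k2, p1, p2, k3] as OpenCV has them; the pictures are not rectified), "rvec" (rotation vector, rad) and "tvec" (3), from world to camera coordinates, as OpenCV has them. Camera axes: x right, y down, z forward; pixel columns grow to the right and rows downward; lengths in m; the calibration is good to about 2 mm. A picture is of the moment at which its call begins. There is no depth.
- finish_job(): hands the job in, once; it reports no verdict.
Trained networks look in a picture, given as the dict that the camera call returned (one of the last four; its "shot" number tells which), for a name from the list of things; names that differ only in an ending like _2 or _b are one class to them, and where a whole thing is asked for, a point or a joint stands for the part that bears it (a point fixed in the world has none). Each returns a list of dicts, best first, with "confidence" (0 to 1); they miss things now and then, are a little off and sometimes report something else, mostly with a low value. They report only what shows in the picture. A call takes as long as a camera call.
- trace(picture, label): "pixels" (420x560 bool, what is visible of it) and "extent" ([left, top, right, bottom] in pixels, round what is visible of it).
The state is a dict: "time": time; "q": joint angles; "qvel": joint speeds; "tau": joint torques, N m; "tcp_pos": TCP position; "ee_rot": TCP orientation; "contact_force": force on the tool from outside, world axes, zero at the start; "ft_torque": the same for the moment, N m; "gripper_width": finger opening in m.
Only numpy, scipy, OpenCV 4.12 (cv2) and the standard library are available. Lean on these libraries where they do the work, as an engineer would, in place of code of your own. Each camera call takes 0.05 s, during which the arm holds its last target.

## Task

Empty the offcut tray: turn the black hand wheel until its steel keeper finger is clear of the tray, then tip the tray up by its rear handle, on its pivot rod, so that all three offcuts slide out over the open edge into the crate. Lower the tray gently back onto its rest - do not let it fall - and turn the keeper finger back square over the tray's rim. Leave the offcuts themselves untouched by the hand, keep the pivot rod down in its two saddles, and do not disturb the tools lying around.

Things in the scene. Friction and masses are not known exactly. Their poses are not given: they have to be found in the camera images.
- stand: Fixed plywood tipping stand, 236 mm wide (its x), 205 mm long (y). Origin on the worktop straight below the middle of the pivot rod; +y points to the tray's open edge and the crate, -y to its handle, +x from the keeper's side across the tray, z up. A rail at y = -148 mm, top at 115 mm, carries the tray's rear; a stop bar ends the tipping at about 65 degrees (1.14 rad).
- pivot (a point): Middle of the pivot axis in the stand, 110 mm above the worktop; the axis runs along the stand's x. The rod lies in two open-topped notches, 12 mm wide and 27 mm deep, in the stand's cheeks at x = +-110 mm (cheek tops 133 mm above the worktop).
- tray: Loose tray of plain folded sheet metal, about 0.5 kg, lips on three sides, its 10 mm pivot rod lying in the stand's notches. Origin on the rod's axis, at its middle; axes as the stand's while level. 196 mm wide (x), rear lip at y = -165 mm, floor top 9 mm and lip tops 48 mm above the rod's axis. It tips about its x axis, rear up, and always tends to fall back level by its own weight.
- handle (a point): Middle of the handle bar: round steel, 12 mm thick, along the tray's x, 84 mm clear between its two arms, 42 mm open space between it and the rear lip. At y = -215 mm, z = +23 mm in the tray's frame (133 mm above the worktop when level); circle of 216 mm about the pivot axis. Free space below; the stand ends 26 mm ahead of it. Hook it from below with tilted fingertips, or pinch it (it turns in a pinch).
- mouth (a point): Middle of the tray's open edge, on the floor's top, at y = +40 mm in the tray's frame. The offcuts begin to slide at some 25 to 40 degrees of tip; 55 to 62 degrees clears the tray.
- keeper (a joint): Angle of the keeper wheel about its vertical axis: 0 = finger square over the tray's near rim (along the stand's +x), positive anticlockwise from above, -1.6 to +1.6 rad. Clear of the tray beyond 0.95 rad either way. Stays where it is left (friction about 0.08 N m). With the finger over the rim (3 mm above it) the tray cannot tip.
- wheel_grip (a point): On the axis of the black fluted hand wheel, at the height to grip it, 190 mm above the worktop. Wheel 68 mm across the flutes, 175 to 204 mm above the worktop; its centre lies at x = -147 mm, y = -105 mm in the stand's frame, on a plywood block. Its x axis points along the keeper finger.
- keeper_tip (a point): Near the end of the steel keeper finger (14 mm wide, 7 mm thick), 64 mm from the wheel's axis, below the wheel, reaching past its rim on the side away from the robot when locked; underside 161 mm above the worktop.
- offcut_a_mid (a point): Centre of a hardwood offcut, 40 x 130 x 30 mm (its x, y, z), lying across the tray.
- offcut_b_mid (a point): Centre of a hardwood offcut, 45 x 170 x 20 mm (its x, y, z), lying across the tray.
- offcut_c_mid (a point): Centre of a hardwood offcut, 40 x 130 x 30 mm (its x, y, z), lying across the tray; same size as offcut_a.
- offcut_a: The same offcut as offcut_a_mid; origin at the centre of its underside.
- offcut_b: The same offcut as offcut_b_mid; origin at the centre of its underside.
- offcut_c: The same offcut as offcut_c_mid; origin at the centre of its underside.
- crate: Fixed open plywood crate under the open edge, 244 x 200 mm outside (x, y), 60 mm high, walls and floor 9 mm. Origin at the centre of its underside on the worktop; axes nearly as the stand's.
- brush: Bench brush, 230 mm, loose on the worktop; origin under its middle. Leave it.
- try_square: Try square, 192 mm, loose on the worktop; origin under its middle. Leave it.
- marking_gauge: Wooden marking gauge, 220 mm, 76 mm high, loose on the worktop; origin under its middle. Leave it.

How it is judged:
On the way, in this order (a step that is already met when the one before it is completed fails the run):
1. the keeper finger is turned clear of the tray, the tray still level ((value of joint keeper above 0.9 rad or value of joint keeper below -0.9 rad) and angle between tray's own z axis and vertical below 0.1 rad), for 0.1 s.
2. the tray is being tipped on its pivot rod (past 0.3 rad) (angle between tray's own z axis and vertical above 0.3 rad and distance between tray and pivot below 0.012 m), for 0.02 s.
3. all three offcuts have gone over the open edge into the crate (x of offcut_a_mid in the frame of crate between -0.113 and 0.113 m and y of offcut_a_mid in the frame of crate between -0.091 and 0.091 m and z of offcut_a_mid in the frame of crate between 0 and 0.075 m and x of offcut_b_mid in the frame of crate between -0.113 and 0.113 m and y of offcut_b_mid in the frame of crate between -0.091 and 0.091 m and z of offcut_b_mid in the frame of crate between 0 and 0.075 m and x of offcut_c_mid in the frame of crate between -0.113 and 0.113 m and y of offcut_c_mid in the frame of crate between -0.091 and 0.091 m and z of offcut_c_mid in the frame of crate between 0 and 0.075 m), for 0.2 s.
At the end, for the whole second after the job is handed in: All three offcuts lie at rest in the crate (centres inside its walls, less than 75 mm above the worktop); the tray is level again within 0.05 rad, on its rest, with its rod in the notches (within 6 mm of the pivot axis); the keeper finger is back over the tray's rim, within 0.4 rad of square (all of step 3 and linear speed of each of offcut_a, offcut_b, offcut_c below 0.03 m/s and angle between tray's own z axis and vertical below 0.05 rad and distance between tray and pivot below 0.006 m and linear speed of tray below 0.02 m/s and value of joint keeper between -0.4 and 0.4 rad); the robot touches nothing.
It fails at once if the pivot rod is lifted out of its saddles (more than 14 mm from the pivot axis) (distance between tray and pivot above 0.014 m).
It fails at once if the tray falls or is flung (turns faster than 3 rad/s) (angular speed of tray above 3 rad/s).
It fails at once if the hand touches an offcut (contact force between any of offcut_a, offcut_b, offcut_c and the fingers above 0.5 N or contact force between any of offcut_a, offcut_b, offcut_c and the arm above 0.5 N).
It fails at once if one of the tools lying around is moved by more than 30 mm (distance of any of brush, marking_gauge, try_square from where it was at the start of the episode above 0.03 m).
It also fails if it takes over 70 s, if anything falls off the work surface, if the arm or the gripper's body presses on something with over 40 N, if the wrist force passes 120 N, or if a joint passes its speed limit or range.

## Working session

There is one attempt and no reset: what is moved stays moved. The work goes in short steps, Python scripts to look and compute and a shell command to move; the robot and the scene stay as the last step left them, time stands still between calls to the robot, and variables do not carry over. Pictures are saved under pics/ and viewed, and the job is handed in when it is done.

```bash
mkdir -p pics; ls
python3 - <<'E'
from station import *
import cv2,numpy as np
s=read_state(); print({k:np.round(v,3) for k,v in s.items()})
for n in ["scene","top"]:
    c=capture(n); cv2.imwrite(f"pics/{n}0.png",c["pixels"])
    print(n,{k:np.round(v,4) for k,v in c.items() if k!="pixels"})
E
```

```text
pics
{'time': np.float64(0.0), 'q': array([-1.229,  0.469, -0.049,  1.534,  0.024,  1.141, -0.082]), 'qvel': array([-0.001,  0.   ,  0.001, -0.002,  0.   ,  0.002, -0.001]), 'tau': array([ 0.0000e+00, -5.1033e+01, -4.7000e-02, -2.3771e+01,  1.1000e-02,
        8.0000e-03, -0.0000e+00]), 'tcp_pos': array([0.244, 0.629, 0.244]), 'ee_rot': array([ 0.696, -0.13 ,  0.13 , -0.694]), 'contact_force': array([-1.415, -1.478,  0.039]), 'ft_torque': array([ 0.026, -0.016,  0.003]), 'gripper_width': np.float64(0.085)}
scene {'fx': np.float64(517.0997), 'fy': np.float64(517.0997), 'cx': np.float64(283.3734), 'cy': np.float64(198.2265), 'D': array([-0.0531,  0.    ,  0.    ,  0.    ,  0.    ]), 'rvec': array([ 1.0061, -2.4309,  1.0965]), 'tvec': array([0.4   , 0.3713, 1.4989]), 'shot': np.int64(1)}
top {'fx': np.float64(420.5081), 'fy': np.float64(420.5081), 'cx': np.float64(277.5), 'cy': np.float64(208.0667), 'D': array([-0.0595,  0.    ,  0.    ,  0.    ,  0.    ]), 'rvec': array([ 2.1185, -2.1283,  0.1739]), 'tvec': array([0.0109, 0.5617, 1.2598]), 'shot': np.int64(2)}
```

View pics/scene0.png

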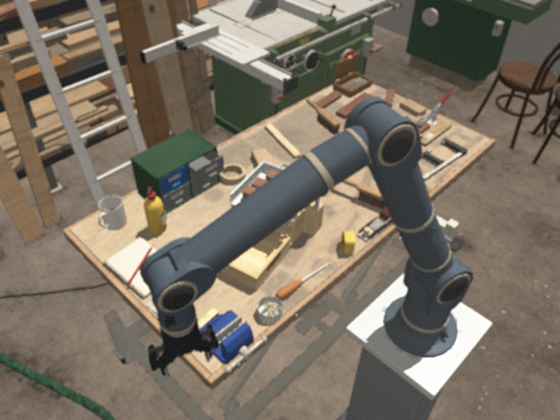

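View pics/top0.png

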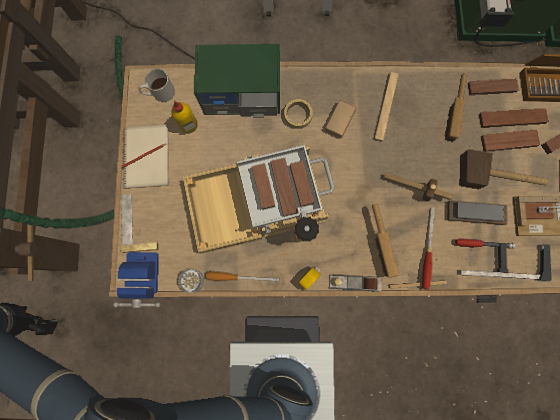

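```bash
cat > h.py <<'E'
from station import *
import cv2,numpy as np
from scipy.spatial.transform import Rotation as R
def cam(c):
    K=np.array([[c["fx"],0,c["cx"]],[0,c["fy"],c["cy"]],[0,0,1]]);return K,np.array(c["D"]),cv2.Rodrigues(np.array(c["rvec"]))[0],np.array(c["tvec"])
def ray(c,uv):
    K,D,Rm,t=cam(c); p=cv2.undistortPoints(np.array(uv,float).reshape(-1,1,2),K,D).reshape(-1,2)
    d=np.c_[p,np.ones(len(p))]@Rm; return -Rm.T@t,d
def atz(c,uv,z):
    o,d=ray(c,uv); return o+d*((z-o[2])/d[:,2])[:,None]
def proj(c,P):
    K,D,Rm,t=cam(c); return cv2.projectPoints(np.array(P,float).reshape(-1,3),np.array(c["rvec"]),t,K,D)[0].reshape(-1,2)
E
python3 - <<'E'
from h import *
c=capture("top")
im=c["pixels"]
cv2.imwrite("pics/topz.png",cv2.resize(im[130:270,170:390],None,fx=3.6,fy=3.6,interpolation=cv2.INTER_CUBIC))
for l,z in [("keeper",.204),("wheel_grip",.204),("keeper_tip",.168),("handle",.133),("tray",.158),("stand",.13),("crate",.06),("offcut_a",.15),("offcut_b",.14),("brush",.03),("try_square",.01),("marking_gauge",.03)]:
    for t in trace(c,l)[:3]:
        m=t["pixels"]; v,u=np.nonzero(m)
        if len(u)==0: continue
        r=cv2.minAreaRect(np.c_[u,v].astype(np.float32))
        print(l,round(t["confidence"],2),len(u),np.round(t["extent"]),"cen",u.mean().round(1),v.mean().round(1),"rect",np.round(r[0],1),np.round(r[1],1),round(r[2],1),"W",atz(c,[[r[0][0],r[0][1]]],z).round(3))
E
```

```text
keeper 0.61 537 [296. 208. 318. 240.] cen 306.0 227.5 rect [304.  226.7] [31.5 24.2] 50.2 W [[ 0.482 -0.065  0.204]]
wheel_grip 0.73 529 [293. 208. 318. 243.] cen 305.8 227.5 rect [303.7 226.2] [31.6 24.1] 50.2 W [[ 0.484 -0.065  0.204]]
wheel_grip 0.73 609 [254. 164. 277. 210.] cen 263.1 186.3 rect [263.1 186.3] [45.1 13.7] 76.8 W [[0.596 0.046 0.204]]
wheel_grip 0.18 898 [271. 159. 299. 218.] cen 283.9 187.0 rect [283.8 187. ] [57.3 16.2] 76.4 W [[ 0.593 -0.011  0.204]]
keeper_tip 0.69 822 [271. 157. 300. 218.] cen 284.2 187.5 rect [284.  187.4] [57.1 15.2] 75.3 W [[ 0.601 -0.012  0.168]]
keeper_tip 0.63 475 [297. 208. 316. 242.] cen 305.6 227.9 rect [304.  226.8] [28.8 22.8] 47.3 W [[ 0.487 -0.067  0.168]]
keeper_tip 0.35 2502 [238. 146. 333. 233.] cen 275.9 185.6 rect [287.9 188. ] [79.6 87.5] 75.5 W [[ 0.599 -0.023  0.168]]
handle 0.57 3104 [237. 145. 334. 236.] cen 279.4 185.9 rect [288.3 188. ] [78.6 89.9] 77.0 W [[ 0.607 -0.025  0.133]]
tray 0.95 3322 [239. 145. 334. 234.] cen 279.1 185.1 rect [288.4 187.4] [78.6 90.7] 76.0 W [[ 0.603 -0.025  0.158]]
tray 0.56 794 [122. 194. 
[... 912 characters left out ...]
.7 686 [291. 162. 314. 208.] cen 301.8 184.4 rect [301.9 184. ] [45.7 15.5] 75.6 W [[ 0.617 -0.064  0.14 ]]
brush 0.63 787 [369. 204. 398. 282.] cen 384.4 246.3 rect [383.4 240.6] [74.  14.6] 78.3 W [[ 0.46  -0.322  0.03 ]]
brush 0.45 622 [252. 166. 275. 212.] cen 263.2 186.7 rect [263.1 186.5] [45.1 14.1] 76.9 W [[0.635 0.054 0.03 ]]
try_square 0.79 809 [121. 193. 157. 251.] cen 130.7 228.4 rect [138.5 222.7] [58.  36.1] 88.9 W [[0.523 0.457 0.01 ]]
marking_gauge 0.88 532 [384. 174. 451. 202.] cen 420.5 186.7 rect [417.7 188.2] [67.7 21.8] 6.2 W [[ 0.627 -0.44   0.03 ]]
marking_gauge 0.3 633 [290. 162. 316. 207.] cen 301.4 183.7 rect [301.6 183.7] [45.  14.6] 74.4 W [[ 0.644 -0.069  0.03 ]]
```

View pics/topz.png

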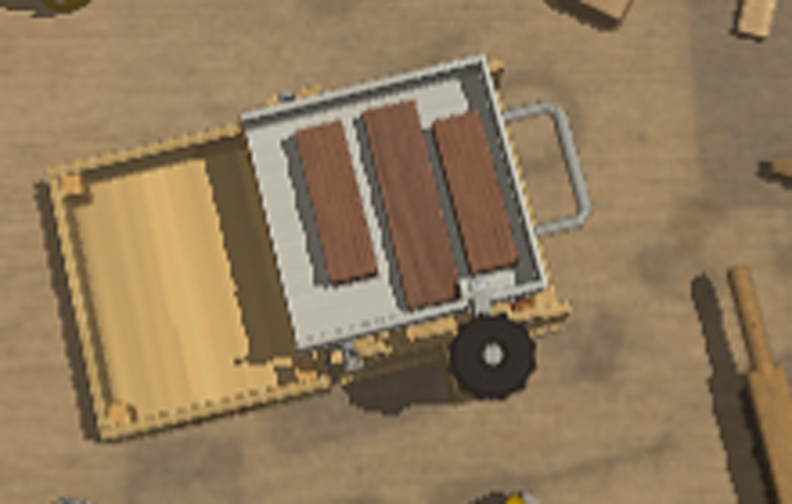

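```bash
cat > fit.py <<'E'
from h import *
from scipy.optimize import least_squares
def S(p,P):
    P=np.array(P,float); c,s=np.cos(p[2]),np.sin(p[2])
    return np.c_[p[0]+c*P[:,0]-s*P[:,1],p[1]+s*P[:,0]+c*P[:,1],P[:,2]]
E
python3 - <<'E'
from fit import *
c=capture("top")
z=np.array([[492,355],[487,57],[547,287],[575,163]],float)
uv=np.array([170,130])+(z+.5)/3.6-.5
P=np.array([[-147,-105,204],[98,-165,158],[-98,-165,158],[0,-215,133]])/1000
f=lambda p:(proj(c,S(p,P))-uv).ravel()
r=least_squares(f,[.6,.03,.25]); p=r.x
print(p,np.round(r.fun,1))
np.save("stand.npy",p)
im=cv2.resize(c["pixels"],None,fx=3.6,fy=3.6,interpolation=cv2.INTER_CUBIC)
Q=np.array([[-147,-105,204],[98,-165,158],[-98,-165,158],[0,-215,133],[42,-215,133],[-42,-215,133],[98,40,158],[-98,40,158],[-83,-105,161],[0,40,119],[110,0,110],[-110,0,110]])/1000
for q in proj(c,S(p,Q)):
    q=(q+.5)*3.6; cv2.circle(im,tuple(int(x) for x in q),4,(0,0,255),-1)
cv2.imwrite("pics/fit.png",im[468:972,612:1404])
print("wheel",S(p,Q[[0,3,8]]))
# crate
t=trace(c,"crate")[0]
E
```

```text
[0.59652569 0.0638979  0.2286037 ] [-0.   0.4  0.2 -0.3  0.1 -0.2 -0.3  0.1]
wheel [[ 0.47714494 -0.07168321  0.204     ]
 [ 0.64524851 -0.14550861  0.133     ]
 [ 0.5394799  -0.05717967  0.161     ]]
```

View pics/fit.png

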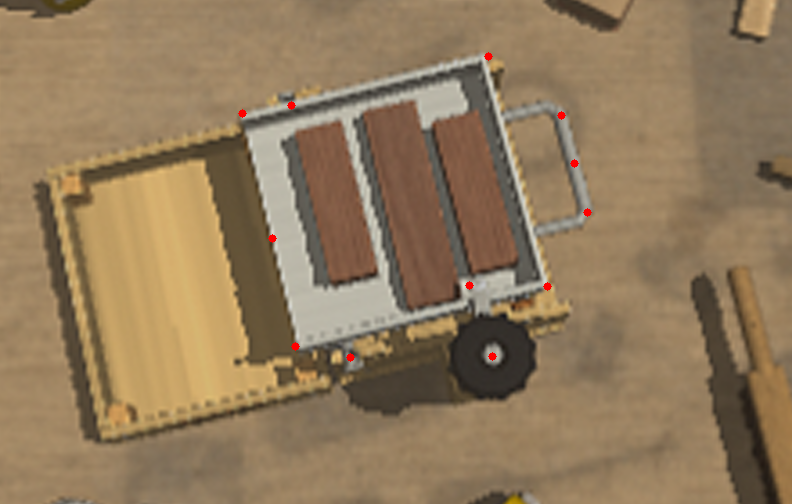

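```bash
cat > to.py <<'E'
from fit import *
# tool (grasp) moves: print shift in tool axes for stand-frame or world target of the TCP
def rel(T,s=None):
    s=s or read_state(); Rm=R.from_quat(s["ee_rot"]); return Rm.inv().apply(np.array(T)-s["tcp_pos"])
def show():
    s=read_state(); Rm=R.from_quat(s["ee_rot"]).as_matrix()
    p=np.load("stand.npy"); d=s["tcp_pos"]-[p[0],p[1],0]; c,q=np.cos(p[2]),np.sin(p[2])
    print("t",round(float(s["time"]),2),"tcp",s["tcp_pos"].round(4),"stand",np.round([c*d[0]+q*d[1],-q*d[0]+c*d[1],d[2]],4),"w",round(float(s["gripper_width"]),4),"F",np.round(s["contact_force"],1),"M",np.round(s["ft_torque"],2))
    print("q",np.round(s["q"],3)); print("tool x,y,z cols\n",Rm.round(3),"yaw z deg",np.degrees(np.arctan2(Rm[1,2],Rm[0,2])).round(2),"stand yaw",np.degrees(p[2]).round(2))
E
python3 -c "
from to import *
show(); p=np.load('stand.npy'); W=S(p,[[-.147,-.105,.183]])[0]; print(W,rel(W))"
```

```text
t 0.85 tcp [0.2445 0.6292 0.2453] stand [-0.2147  0.6303  0.2453] w 0.0854 F [-0.8 -0.3  0.4] M [ 0.01 -0.04 -0.02]
q [-1.229  0.469 -0.049  1.533  0.024  1.141 -0.082]
tool x,y,z cols
 [[ 0.932 -0.     0.362]
 [-0.362  0.     0.932]
 [-0.    -1.     0.   ]] yaw z deg 68.76 stand yaw 13.1
[ 0.47714494 -0.07168321  0.183     ] [ 0.47074291  0.06228101 -0.56894236]
```

```bash
python3 -m crank '[[[100,0,-0.02,0,8.19],[100,0,-0.02,0,8.19],[100,0,-0.02,0,8.19],[100,0,0,0,8.19],[100,0,0,0,8.19],[100,0,0,0,8.19],[100,0,0,0,8.19],[100,0,0,0,8.19],[100,0,0,0,8.19],[100,0,0,0,0]]]' 40
python3 -m crank '[[[100,0.034,0,0.029,0],[100,0.034,0,0.029,0],[100,0.034,0,0.029,0],[100,0.034,0,0.029,0],[100,0.034,0,0.029,0],[100,0.034,0,0.029,0],[100,0.034,0,0.029,0],[100,0.034,0,0.029,0],[100,0.034,0,0.029,0],[100,0.034,0,0.029,0]]]'
python3 -c "
from to import *
show(); p=np.load('stand.npy'); W=S(p,[[-.147,-.105,.186]])[0]; print(W,rel(W))"
```

```text
time: 1.85
tcp_pos: [0.2443, 0.6292, 0.3053]
ee_rot: [0.478, -0.521, 0.521, -0.478]
contact_force: [-0.7, -1.2, -0.2]
gripper_width: 0.0852
time: 2.85
tcp_pos: [0.5049, 0.2638, 0.3057]
ee_rot: [-0.479, 0.52, -0.52, 0.479]
contact_force: [0.5, 0.7, 1.0]
gripper_width: 0.0854
t 2.85 tcp [0.5049 0.2638 0.3057] stand [-0.0439  0.2155  0.3057] w 0.0854 F [0.5 0.7 1. ] M [ 0.03 -0.06 -0.  ]
q [-0.879  0.253  0.4    1.731 -0.106  1.179 -0.532]
tool x,y,z cols
 [[-0.083  0.001  0.997]
 [-0.997  0.001 -0.083]
 [-0.001 -1.     0.   ]] yaw z deg -4.74 stand yaw 13.1
[ 0.47714494 -0.07168321  0.186     ] [ 3.36736549e-01  1.19415560e-01 -1.17033722e-05]
```

```bash
python3 -m crank '[[[100,0.037,0,0,0],[100,0.037,0,0,0],[100,0.037,0,0,0],[100,0.037,0,0,0],[100,0.037,0,0,0],[100,0.037,0,0,0],[100,0.037,0,0,0],[100,0.037,0,0,0],[100,0.037,0,0,0],[100,0,0.04,0,0]]]'
python3 - <<'E'
from to import *
show(); p=np.load('stand.npy'); W=S(p,[[-.147,-.105,.186]])[0]; print(W,rel(W))
for n in ["wrist","top"]:
    c=capture(n); im=c["pixels"].copy()
    for q in proj(c,S(p,[[-.147,-.105,.204],[-.083,-.105,.165]])): cv2.circle(im,tuple(int(round(x)) for x in q),3,(0,0,255),-1)
    cv2.imwrite(f"pics/{n}1.png",im)
E
```

```text
time: 3.85
tcp_pos: [0.4782, -0.0726, 0.2697]
ee_rot: [0.473, -0.519, 0.526, -0.48]
contact_force: [1.2, -0.3, -0.3]
gripper_width: 0.0855
t 3.85 tcp [ 0.4782 -0.0726  0.2697] stand [-0.1461 -0.1061  0.2697] w 0.0855 F [ 1.2 -0.3 -0.3] M [ 0.05 -0.08  0.04]
q [-0.501  0.127  0.629  1.977 -0.087  1.051  0.075]
tool x,y,z cols
 [[-0.091  0.013  0.996]
 [-0.996 -0.001 -0.091]
 [-0.    -1.     0.013]] yaw z deg -5.25 stand yaw 13.1
[ 0.47714494 -0.07168321  0.186     ] [-0.00074216  0.08369872 -0.0022356 ]
```

View pics/wrist1.png

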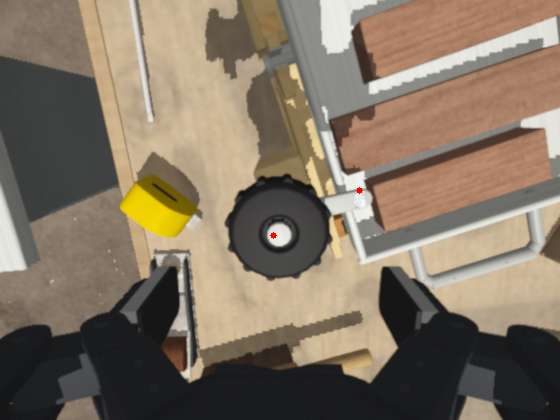

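View pics/top1.png

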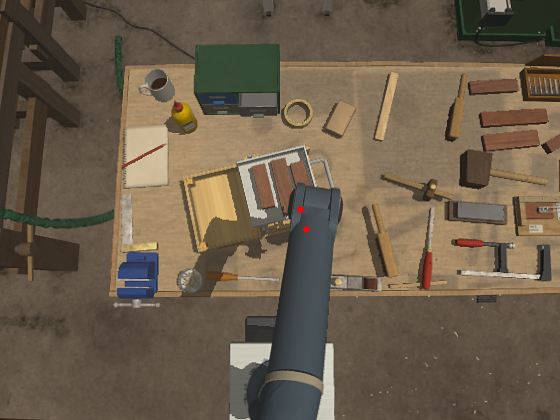

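```bash
python3 -m crank '[[[100,0,0.015,0,0],[100,0,0.01,0,0],[100,0,0,0,0],[100,0,0,0,0],[100,0,0,0,0],[100,0,0,0,0],[100,0,0,0,0],[100,0,0,0,0],[100,0,0,0,0],[100,0,0,0,0]]]'
python3 - <<'E'
from to import *
show(); p=np.load('stand.npy'); W=S(p,[[-.147,-.105,.186]])[0]; print(W,rel(W))
for n in ["wrist"]:
    c=capture(n); im=c["pixels"].copy()
    for q in proj(c,S(p,[[-.147,-.105,.204],[-.083,-.105,.165]])): cv2.circle(im,tuple(int(round(x)) for x in q),3,(0,0,255),-1)
    cv2.imwrite(f"pics/{n}2.png",im)
E
```

```text
time: 4.95
tcp_pos: [0.4753, -0.0664, 0.2403]
ee_rot: [-0.478, 0.521, -0.521, 0.478]
contact_force: [0.7, -1.2, 0.4]
gripper_width: 0.0856
t 4.95 tcp [ 0.4753 -0.0664  0.2403] stand [-0.1476 -0.0994  0.2403] w 0.0856 F [ 0.7 -1.2  0.4] M [0.02 0.03 0.  ]
q [-0.495  0.163  0.62   2.015 -0.113  0.996  0.094]
tool x,y,z cols
 [[-0.086 -0.     0.996]
 [-0.996  0.    -0.086]
 [-0.    -1.    -0.   ]] yaw z deg -4.95 stand yaw 13.1
[ 0.47714494 -0.07168321  0.186     ] [0.00512963 0.05429768 0.00226231]
```

View pics/wrist2.png

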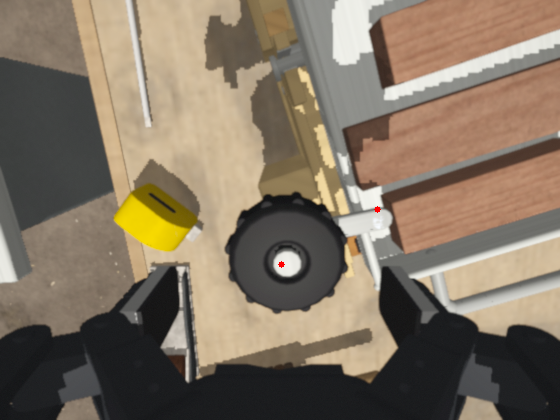

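```bash
python3 -m crank '[[[100,0.004,0.005,0.0037,0],[100,0,0.01,0,0],[100,0,0.01,0,0],[100,0,0.01,0,0],[100,0,0.01,0,0],[100,0,0.009,0,0],[100,0,0,0,0],[100,0,0,0,0],[70,0,0,0,0],[70,0,0,0,0]]]' 40
python3 -c "
from to import *
show()"
python3 -m crank '[[[50,0,0,0,0],[50,0,0,0,0],[50,0,0,0,0],[50,0,0,0,0],[50,0,0,0,0],[50,0,0,0,0],[50,0,0,0,0],[50,0,0,0,0],[50,0,0,0,0],[50,0,0,0,0]]]' 40
python3 -c "
from to import *
show()
cv2.imwrite('pics/wrist3.png',capture('wrist')['pixels'])"
```

```text
time: 6.0
tcp_pos: [0.4793, -0.0707, 0.1871]
ee_rot: [0.477, -0.521, 0.521, -0.478]
contact_force: [-0.4, 0.4, 0.6]
gripper_width: 0.063
t 6.0 tcp [ 0.4793 -0.0707  0.1871] stand [-0.1447 -0.1046  0.1871] w 0.063 F [-0.4  0.4  0.6] M [0.13 0.05 0.01]
q [-0.453  0.247  0.606  2.067 -0.183  0.877  0.17 ]
tool x,y,z cols
 [[-0.086  0.001  0.996]
 [-0.996  0.    -0.086]
 [-0.001 -1.     0.001]] yaw z deg -4.95 stand yaw 13.1
time: 7.0
tcp_pos: [0.4793, -0.0707, 0.1871]
ee_rot: [0.477, -0.521, 0.521, -0.478]
contact_force: [0.2, 0.1, 4.9]
gripper_width: 0.0636
t 7.0 tcp [ 0.4793 -0.0707  0.1871] stand [-0.1447 -0.1046  0.1871] w 0.0636 F [0.2 0.1 4.9] M [0.01 0.2  0.04]
q [-0.453  0.247  0.606  2.067 -0.183  0.877  0.17 ]
tool x,y,z cols
 [[-0.086  0.002  0.996]
 [-0.996  0.    -0.086]
 [-0.    -1.     0.002]] yaw z deg -4.95 stand yaw 13.1
```

View pics/wrist3.png

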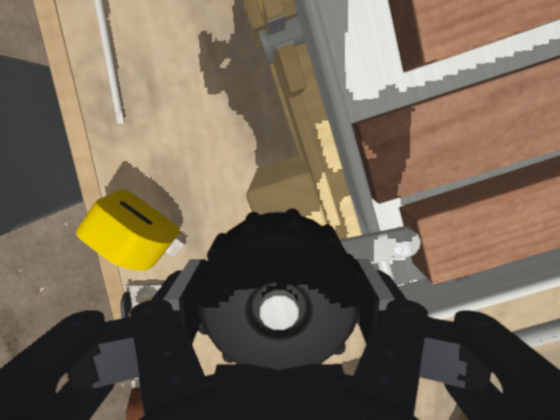

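```bash
python3 -m crank '[[[50,0,0,0,4],[50,0,0,0,8],[50,0,0,0,8],[50,0,0,0,8],[50,0,0,0,8],[50,0,0,0,8],[50,0,0,0,8],[50,0,0,0,8],[50,0,0,0,8],[50,0,0,0,4]]]'
python3 -c "
from to import *
show()
cv2.imwrite('pics/wrist4.png',capture('wrist')['pixels'])"
```

```text
time: 8.05
tcp_pos: [0.4803, -0.0715, 0.1872]
ee_rot: [0.078, -0.702, 0.703, -0.08]
contact_force: [1.7, -1.5, 3.3]
gripper_width: 0.0635
t 8.05 tcp [ 0.4803 -0.0715  0.1872] stand [-0.1439 -0.1056  0.1872] w 0.0635 F [ 1.7 -1.5  3.3] M [-0.34 -0.29  0.05]
q [-0.668  0.298  0.885  2.076 -0.296  0.891 -0.964]
tool x,y,z cols
 [[-0.975  0.004  0.222]
 [-0.222 -0.002 -0.975]
 [-0.003 -1.     0.003]] yaw z deg -77.18 stand yaw 13.1
```

View pics/wrist4.png

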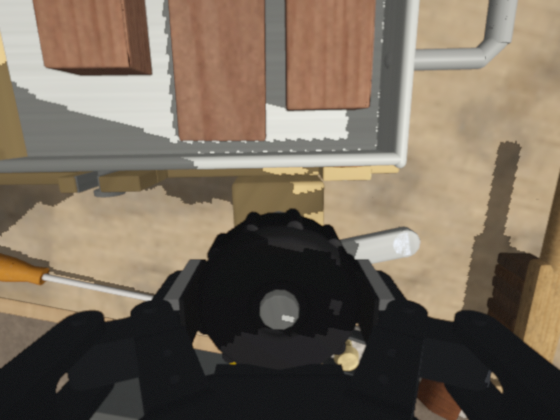

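```bash
python3 -m crank '[[[100,0,0,0,0],[100,0,0,0,0],[100,0,0,0,0],[100,0,-0.03,0,0],[100,0,-0.04,0,0],[100,0,-0.02,0,0],[100,-0.036,0,0.027,0],[100,-0.036,0,0.027,0],[100,-0.036,0,0.027,0],[100,-0.036,0,0.027,0]]]' 40
python3 -m crank '[[[50,0,0.03,0,0],[50,0,0.03,0,0],[50,0,0,0,0],[50,0,0,0,0],[50,0,0,0,0],[50,0,0,0,0],[50,0,0,0,0],[50,0,0,0,0],[50,0,0,0,0],[50,0,0,0,0]]]' 40
python3 - <<'E'
from to import *
show(); p=np.load('stand.npy'); W=S(p,[[0,-.215,.128]])[0]; print(W,rel(W))
c=capture("wrist"); im=c["pixels"].copy()
for q in proj(c,S(p,[[0,-.215,.139],[.042,-.215,.139],[-.042,-.215,.139],[-.098,-.165,.158],[.098,-.165,.158],[-.147,-.105,.204]])): cv2.circle(im,tuple(int(round(x)) for x in q),3,(0,0,255),-1); print(q)
cv2.imwrite("pics/wrist5.png",im)
E
```

```text
time: 9.1
tcp_pos: [0.6448, -0.1433, 0.2755]
ee_rot: [-0.081, 0.703, -0.702, 0.081]
contact_force: [0.9, -0.3, -0.1]
gripper_width: 0.0852
time: 10.1
tcp_pos: [0.6434, -0.1433, 0.2164]
ee_rot: [-0.08, 0.703, -0.702, 0.08]
contact_force: [0.6, 0.3, 0.4]
gripper_width: 0.0425
t 10.1 tcp [ 0.6434 -0.1433  0.2164] stand [-0.0013 -0.2124  0.2164] w 0.0425 F [0.6 0.3 0.4] M [ 0.03 -0.04  0.03]
q [-0.403  0.582  0.841  1.642 -0.47   1.132 -0.781]
tool x,y,z cols
 [[-0.974  0.     0.226]
 [-0.226  0.    -0.974]
 [-0.    -1.    -0.   ]] yaw z deg -76.95 stand yaw 13.1
[ 0.64524851 -0.14550861  0.128     ] [-0.00133455  0.08840155  0.00258443]
[283.37921023 229.42351724]
[283.57527089 164.27328832]
[283.2043312  288.17009529]
[208.60389265 377.70940598]
[186.93174559  59.46082122]
[ 92.29254498 509.07544407]
```

View pics/wrist5.png

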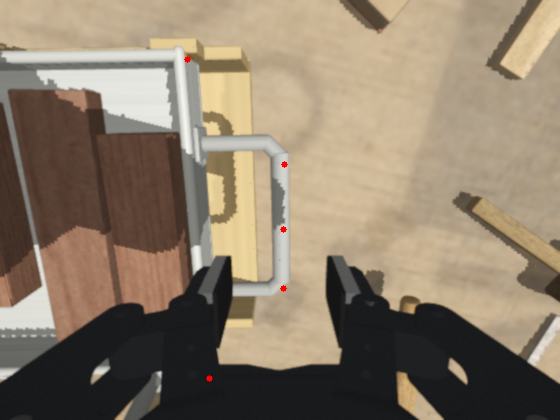

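```bash
python3 -m crank '[[[50,-0.004,0.02,0.0005,0],[50,0,0.02,0,0],[50,0,0.02,0,0],[50,0,0.02,0,0],[50,0,0.008,0,0],[50,0,0,0,0],[50,0,0,0,0],[50,0,0,0,0],[20,0,0,0,0],[0,0,0,0,0]]]' 40
python3 -m crank '[[[0,0,0,0,0],[0,0,0,0,0],[0,0,0,0,0],[0,0,0,0,0],[0,0,0,0,0],[0,0,0,0,0],[0,0,0,0,0],[0,0,0,0,0],[0,0,0,0,0],[0,0,0,0,0]]]' 40
python3 - <<'E'
from to import *
show()
c=capture("wrist");cv2.imwrite("pics/wrist6.png",c["pixels"])
E
```

```text
time: 11.15
tcp_pos: [0.6476, -0.1429, 0.1288]
ee_rot: [0.08, -0.703, 0.703, -0.081]
contact_force: [-1.0, -1.5, -0.6]
gripper_width: 0.0141
time: 12.15
tcp_pos: [0.6477, -0.1433, 0.1288]
ee_rot: [0.08, -0.702, 0.703, -0.081]
contact_force: [-0.7, -0.9, 5.6]
gripper_width: 0.0107
t 12.15 tcp [ 0.6477 -0.1433  0.1288] stand [ 0.0029 -0.2134  0.1288] w 0.0107 F [-0.7 -0.9  5.6] M [-0.07  0.12  0.14]
q [-0.359  0.676  0.775  1.707 -0.551  0.989 -0.724]
tool x,y,z cols
 [[-0.974  0.001  0.226]
 [-0.226 -0.    -0.974]
 [-0.001 -1.     0.   ]] yaw z deg -76.95 stand yaw 13.1
```

View pics/wrist6.png

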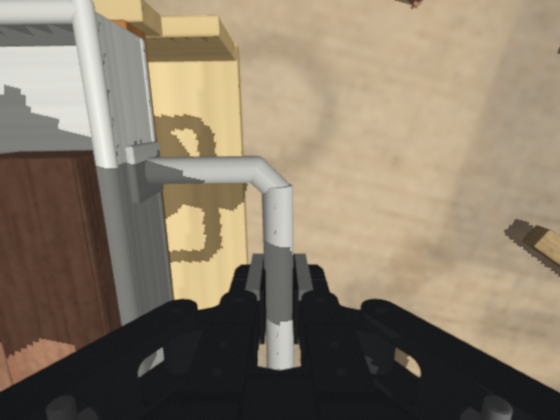

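Run:
```python
import numpy as np
t=np.radians(np.arange(0,61,2.)); y=-.215*np.cos(t)+.023*np.sin(t); z=.215*np.sin(t)+.023*np.cos(t)
for k in range(30): print(2*k+2, "y %.4f z %.4f"%(-(z[k+1]-z[k]), -(y[k+1]-y[k])))
```

```text
2 y -0.0075 z -0.0009
4 y -0.0075 z -0.0012
6 y -0.0074 z -0.0015
8 y -0.0074 z -0.0017
10 y -0.0073 z -0.0020
12 y -0.0072 z -0.0022
14 y -0.0071 z -0.0025
16 y -0.0070 z -0.0027
18 y -0.0069 z -0.0030
20 y -0.0068 z -0.0032
22 y -0.0067 z -0.0034
24 y -0.0066 z -0.0037
26 y -0.0065 z -0.0039
28 y -0.0063 z -0.0041
30 y -0.0062 z -0.0043
32 y -0.0060 z -0.0046
34 y -0.0059 z -0.0048
36 y -0.0057 z -0.0050
38 y -0.0055 z -0.0052
40 y -0.0053 z -0.0053
42 y -0.0051 z -0.0055
44 y -0.0049 z -0.0057
46 y -0.0047 z -0.0059
48 y -0.0045 z -0.0060
50 y -0.0043 z -0.0062
52 y -0.0041 z -0.0063
54 y -0.0039 z -0.0065
56 y -0.0036 z -0.0066
58 y -0.0034 z -0.0067
60 y -0.0032 z -0.0068
```

```bash
python3 -m crank '[[[0,0,-0.0075,-0.0009,0],[0,0,-0.0075,-0.0012,0],[0,0,-0.0074,-0.0015,0],[0,0,-0.0074,-0.0017,0],[0,0,-0.0073,-0.0020,0],[0,0,-0.0072,-0.0022,0],[0,0,-0.0071,-0.0025,0],[0,0,-0.0070,-0.0027,0],[0,0,-0.0069,-0.0030,0],[0,0,-0.0068,-0.0032,0]]]' 40
python3 - <<'E'
from to import *
show()
for n in ("wrist","top"):
  c=capture(n);cv2.imwrite(f"pics/{n}7.png",c["pixels"])
E
```

```text
time: 13.2
tcp_pos: [0.6425, -0.1224, 0.201]
ee_rot: [-0.08, 0.703, -0.703, 0.08]
contact_force: [-1.2, 0.1, -5.3]
gripper_width: 0.0105
t 13.2 tcp [ 0.6425 -0.1224  0.201 ] stand [ 0.0026 -0.1919  0.201 ] w 0.0105 F [-1.2  0.1 -5.3] M [-0.47  0.06  0.22]
q [-0.434  0.589  0.835  1.67  -0.481  1.1   -0.802]
tool x,y,z cols
 [[-0.974  0.     0.226]
 [-0.226  0.    -0.974]
 [-0.    -1.    -0.   ]] yaw z deg -76.95 stand yaw 13.1
```

View pics/wrist7.png

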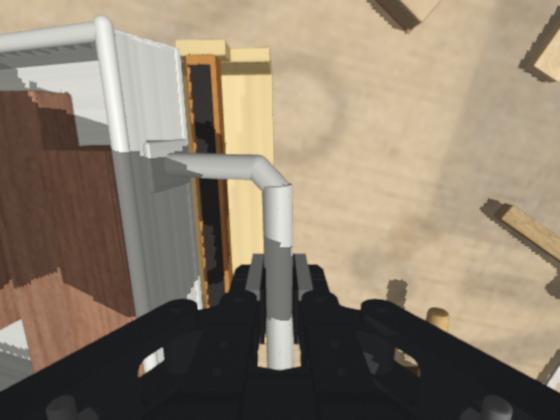

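View pics/top7.png

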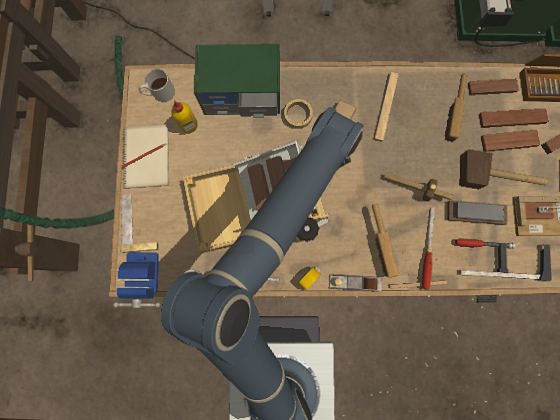

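```bash
python3 -m crank '[[[0,0,-0.0067,-0.0034,0],[0,0,-0.0066,-0.0037,0],[0,0,-0.0065,-0.0039,0],[0,0,-0.0063,-0.0041,0],[0,0,-0.0062,-0.0043,0],[0,0,-0.0060,-0.0046,0],[0,0,-0.0059,-0.0048,0],[0,0,-0.0057,-0.0050,0],[0,0,-0.0055,-0.0052,0],[0,0,-0.0053,-0.0053,0]]]' 40
python3 - <<'E'
from to import *
show()
for n in ("scene","top"):
  c=capture(n);cv2.imwrite(f"pics/{n}8.png",c["pixels"] if n=="top" else cv2.resize(c["pixels"][140:310,180:380],None,fx=3.5,fy=3.5))
E
```

```text
time: 14.3
tcp_pos: [0.6327, -0.081, 0.2625]
ee_rot: [0.079, -0.702, 0.703, -0.08]
contact_force: [-0.3, -6.8, 0.6]
gripper_width: 0.0105
t 14.3 tcp [ 0.6327 -0.081   0.2625] stand [ 0.0024 -0.1493  0.2625] w 0.0105 F [-0.3 -6.8  0.6] M [-1.52  0.09  0.17]
q [-0.546  0.507  0.885  1.646 -0.415  1.188 -0.909]
tool x,y,z cols
 [[-0.974  0.002  0.224]
 [-0.224 -0.002 -0.974]
 [-0.001 -1.     0.003]] yaw z deg -77.03 stand yaw 13.1
```

View pics/scene8.png

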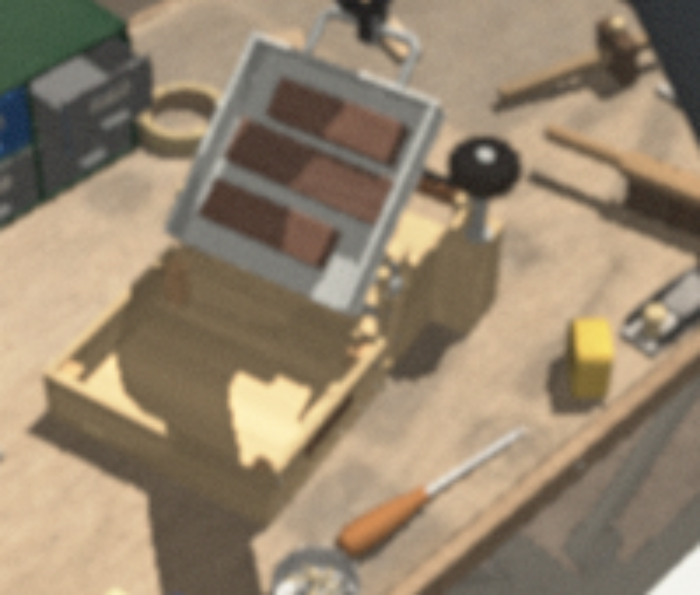

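View pics/top8.png

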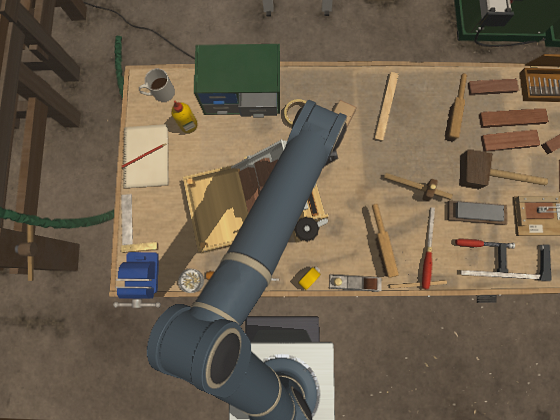

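```bash
python3 -m crank '[[[0,0,-0.0051,-0.0055,0],[0,0,-0.0025,-0.0028,0],[0,0,-0.0024,-0.0029,0],[0,0,-0.0024,-0.0029,0],[0,0,-0.0023,-0.0030,0],[0,0,-0.0023,-0.0030,0],[0,0,-0.0022,-0.0030,0],[0,0,0,0,0],[0,0,0,0,0],[0,0,0,0,0]]]' 40
python3 - <<'E'
from to import *
show()
for n in ("scene",):
  c=capture(n);cv2.imwrite(f"pics/{n}9.png",cv2.resize(c["pixels"][140:310,180:380],None,fx=3.5,fy=3.5))
E
```

```text
time: 15.4
tcp_pos: [0.6276, -0.0593, 0.2826]
ee_rot: [0.079, -0.702, 0.704, -0.08]
contact_force: [-0.9, -6.6, 5.9]
gripper_width: 0.0103
t 15.4 tcp [ 0.6276 -0.0593  0.2826] stand [ 0.0024 -0.1271  0.2826] w 0.0103 F [-0.9 -6.6  5.9] M [-1.5   0.37  0.19]
q [-0.598  0.476  0.901  1.64  -0.392  1.215 -0.958]
tool x,y,z cols
 [[-0.975  0.003  0.224]
 [-0.224 -0.003 -0.975]
 [-0.002 -1.     0.003]] yaw z deg -77.06 stand yaw 13.1
```

View pics/scene9.png

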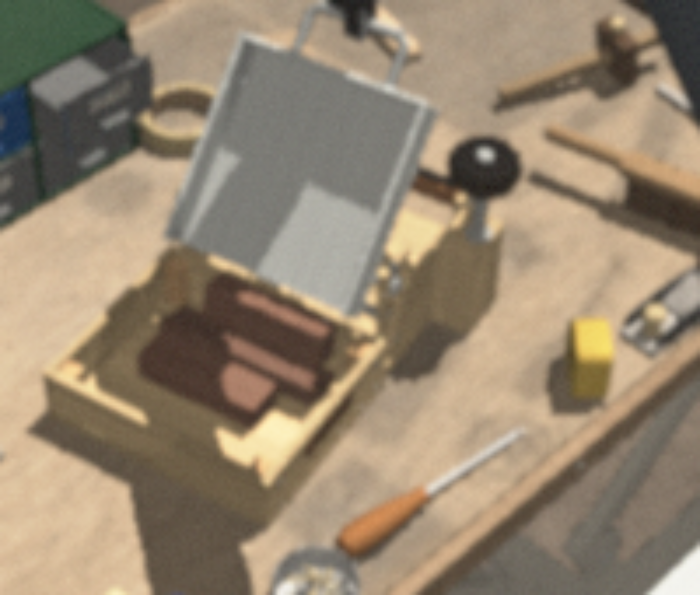

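```bash
python3 - <<'E'
from to import *
c=capture("top");cv2.imwrite("pics/top10.png",cv2.resize(c["pixels"][150:260,160:320],None,fx=5,fy=5,interpolation=cv2.INTER_CUBIC))
E
python3 -m crank '[[[0,0,0.0045,0.0060,0],[0,0,0.0047,0.0059,0],[0,0,0.0049,0.0057,0],[0,0,0.0051,0.0055,0],[0,0,0.0053,0.0053,0],[0,0,0.0055,0.0052,0],[0,0,0.0057,0.0050,0],[0,0,0.0059,0.0048,0],[0,0,0.0060,0.0046,0],[0,0,0.0062,0.0043,0]]]' 40
python3 - <<'E'
from to import *
show()
c=capture("scene");cv2.imwrite("pics/scene10.png",cv2.resize(c["pixels"][140:310,180:380],None,fx=3.5,fy=3.5))
E
```

```text
time: 16.5
tcp_pos: [0.6402, -0.1091, 0.2281]
ee_rot: [0.079, -0.702, 0.703, -0.081]
contact_force: [-0.2, -6.2, 3.3]
gripper_width: 0.0104
t 16.5 tcp [ 0.6402 -0.1091  0.2281] stand [ 0.0033 -0.1784  0.2281] w 0.0104 F [-0.2 -6.2  3.3] M [-0.88  0.07  0.17]
q [-0.474  0.555  0.858  1.657 -0.455  1.137 -0.84 ]
tool x,y,z cols
 [[-0.974  0.003  0.225]
 [-0.225 -0.001 -0.974]
 [-0.003 -1.     0.002]] yaw z deg -77.02 stand yaw 13.1
```

View pics/top10.png

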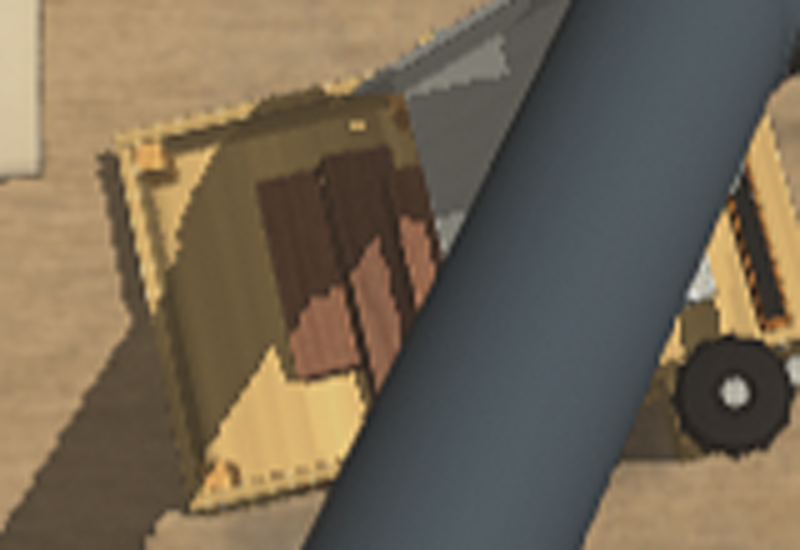

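View pics/scene10.png

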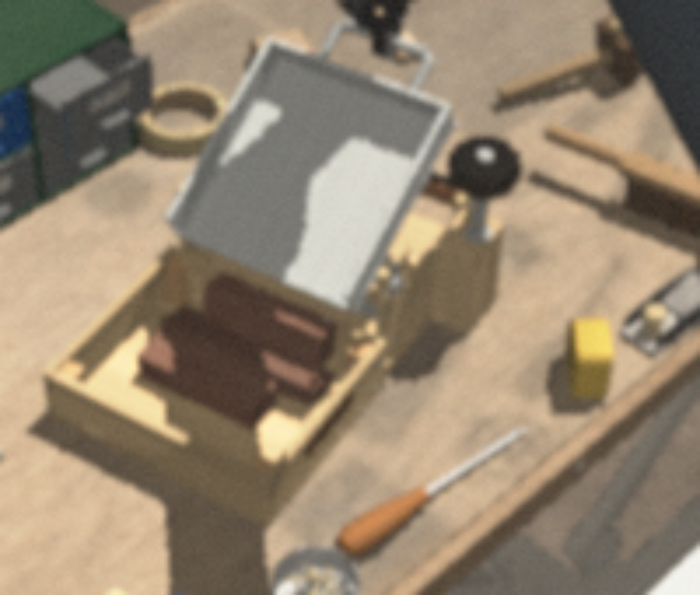

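```bash
python3 -m crank '[[[0,0,0.0063,0.0041,0],[0,0,0.0065,0.0039,0],[0,0,0.0066,0.0037,0],[0,0,0.0067,0.0034,0],[0,0,0.0068,0.0032,0],[0,0,0.0069,0.0030,0],[0,0,0.0070,0.0027,0],[0,0,0.0071,0.0025,0],[0,0,0.0072,0.0022,0],[0,0,0.0073,0.0020,0]]]' 40
python3 -c "
from to import *
show()"
python3 -m crank '[[[0,0,0.0074,0.0017,0],[0,0,0.0074,0.0015,0],[0,0,0.005,0.0008,0],[0,0,0.004,0.0006,0],[0,0,0.003,0.0004,0],[0,0,0.002,0.0003,0],[0,0,0.001,0,0],[0,0,0,0,0],[0,0,0,0,0],[0,0,0,0,0]]]' 40
python3 - <<'E'
from to import *
show()
c=capture("wrist");cv2.imwrite("pics/wrist11.png",c["pixels"])
E
```

```text
time: 17.55
tcp_pos: [0.6462, -0.1377, 0.1573]
ee_rot: [-0.08, 0.703, -0.702, 0.08]
contact_force: [0.7, -5.1, 0.6]
gripper_width: 0.0106
t 17.55 tcp [ 0.6462 -0.1377  0.1573] stand [ 0.0027 -0.2076  0.1573] w 0.0106 F [ 0.7 -5.1  0.6] M [-0.57 -0.07  0.11]
q [-0.383  0.643  0.8    1.692 -0.524  1.034 -0.75 ]
tool x,y,z cols
 [[-0.974 -0.     0.226]
 [-0.226  0.    -0.974]
 [ 0.    -1.    -0.   ]] yaw z deg -76.95 stand yaw 13.1
time: 18.55
tcp_pos: [0.6472, -0.1425, 0.1291]
ee_rot: [-0.081, 0.703, -0.702, 0.08]
contact_force: [-2.1, -2.0, 4.9]
gripper_width: 0.0104
t 18.55 tcp [ 0.6472 -0.1425  0.1291] stand [ 0.0026 -0.2125  0.1291] w 0.0104 F [-2.1 -2.   4.9] M [-0.15  0.51  0.12]
q [-0.359  0.675  0.776  1.707 -0.552  0.991 -0.723]
tool x,y,z cols
 [[-0.974 -0.     0.226]
 [-0.226  0.001 -0.974]
 [-0.    -1.    -0.001]] yaw z deg -76.93 stand yaw 13.1
```

View pics/wrist11.png

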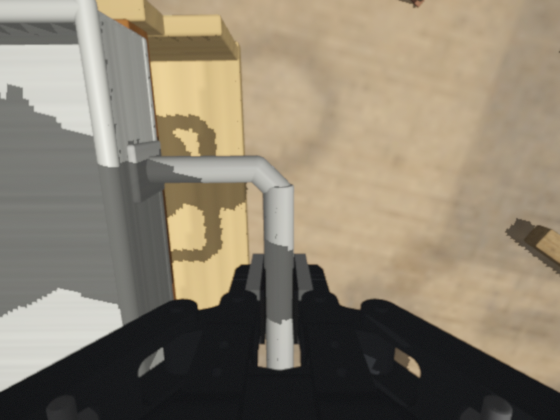

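```bash
python3 -m crank '[[[45,0,0,0,0],[45,0,0,0,0],[45,0,0,0,0],[45,0,-0.03,0,0],[45,0,-0.04,0,0],[45,0,-0.04,0,0],[100,0,-0.04,0,0],[100,0.02,0,-0.01,0],[100,0.03,0,-0.02,0],[100,0.03,0,-0.02,0]]]' 40
python3 - <<'E'
from to import *
show(); print(rel([.4800,-.0713,.2750]))
c=capture("top");cv2.imwrite("pics/top12.png",cv2.resize(c["pixels"][140:260,160:350],None,fx=4.2,fy=4.2,interpolation=cv2.INTER_CUBIC))
c=capture("wrist");cv2.imwrite("pics/wrist12.png",c["pixels"])
E
```

```text
time: 19.6
tcp_pos: [0.5572, -0.1118, 0.278]
ee_rot: [-0.08, 0.703, -0.702, 0.08]
contact_force: [0.0, 0.4, 1.4]
gripper_width: 0.0853
t 19.6 tcp [ 0.5572 -0.1118  0.278 ] stand [-0.0781 -0.1622  0.278 ] w 0.0853 F [0.  0.4 1.4] M [0.   0.03 0.05]
q [-0.594  0.364  0.943  1.79  -0.321  1.152 -0.892]
tool x,y,z cols
 [[-0.974 -0.     0.226]
 [-0.226  0.    -0.974]
 [ 0.    -1.    -0.   ]] yaw z deg -76.96 stand yaw 13.1
[ 0.06610576  0.00306193 -0.05689897]
```

View pics/top12.png

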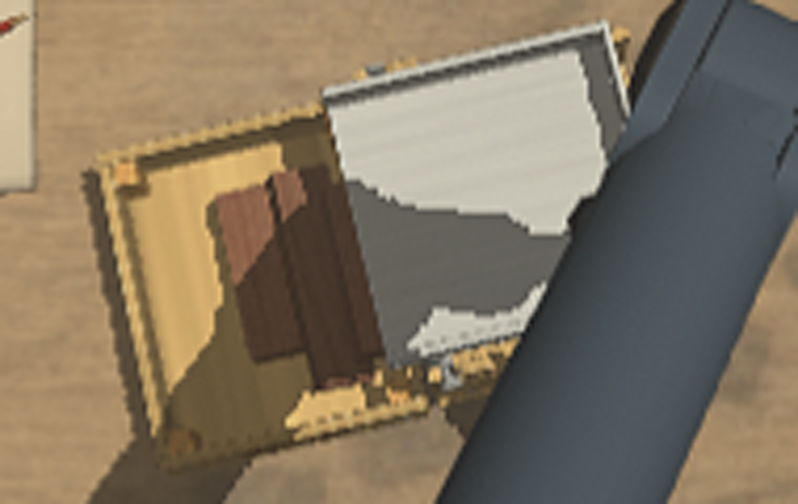

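View pics/wrist12.png

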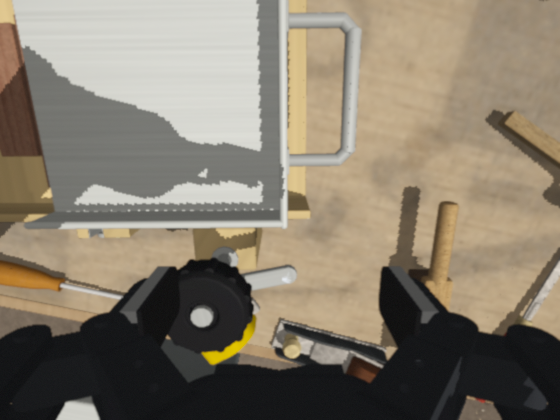

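```bash
python3 -m crank '[[[100,0.022,0,-0.019,0],[100,0.022,0,-0.019,0],[100,0.022,0,-0.019,0],[100,0,0.02,0,0],[100,0,0.015,0,0],[100,0,0,0,0],[100,0,0,0,0],[100,0,0,0,0],[100,0,0,0,0],[100,0,0,0,0]]]' 40
python3 - <<'E'
from to import *
show(); print(rel([.4800,-.0713,.187]))
c=capture("wrist");cv2.imwrite("pics/wrist13.png",c["pixels"])
c=capture("scene");cv2.imwrite("pics/scene13.png",cv2.resize(c["pixels"][180:300,180:320],None,fx=5,fy=5,interpolation=cv2.INTER_CUBIC))
E
```

```text
time: 20.7
tcp_pos: [0.4814, -0.0719, 0.2437]
ee_rot: [0.08, -0.703, 0.703, -0.081]
contact_force: [-0.2, 0.1, 0.6]
gripper_width: 0.0857
t 20.7 tcp [ 0.4814 -0.0719  0.2437] stand [-0.1429 -0.1061  0.2437] w 0.0857 F [-0.2  0.1  0.6] M [0.03 0.04 0.02]
q [-0.775  0.225  0.988  2.009 -0.221  1.017 -1.024]
tool x,y,z cols
 [[-0.974  0.001  0.226]
 [-0.226  0.    -0.974]
 [-0.001 -1.     0.   ]] yaw z deg -76.96 stand yaw 13.1
[ 0.00128423  0.05674125 -0.00086819]
```

View pics/wrist13.png

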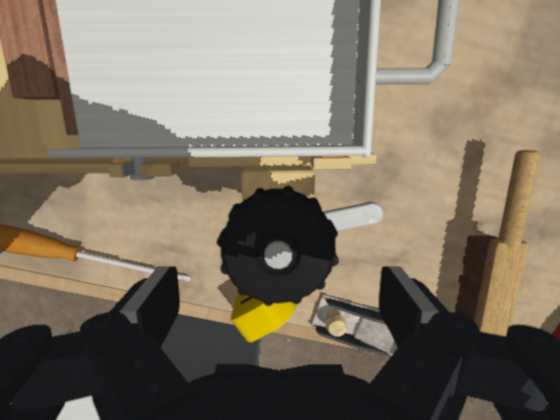

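View pics/scene13.png

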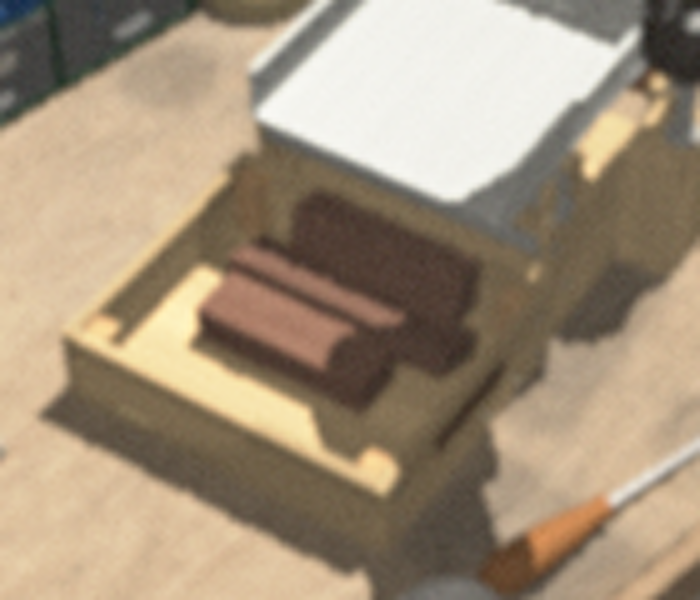

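```bash
python3 -m crank '[[[100,0.0005,0.017,-0.0009,0],[100,0,0.02,0,0],[100,0,0.02,0,0],[100,0,0,0,0],[100,0,0,0,0],[50,0,0,0,0],[50,0,0,0,0],[50,0,0,0,0],[50,0,0,0,0],[50,0,0,0,0]]]' 40
python3 -m crank '[[[50,0,0,0,0],[50,0,0,0,0],[50,0,0,0,0],[50,0,0,0,0],[50,0,0,0,0],[50,0,0,0,0],[50,0,0,0,0],[50,0,0,0,0],[50,0,0,0,0],[50,0,0,0,-4]]]' 40
python3 -m crank '[[[50,0,0,0,-8],[50,0,0,0,-8],[50,0,0,0,-8],[50,0,0,0,-8],[50,0,0,0,-8],[50,0,0,0,-8],[50,0,0,0,-8],[50,0,0,0,-8],[50,0,0,0,-4],[50,0,0,0,0]]]' 40
python3 - <<'E'
from to import *
show()
c=capture("wrist");cv2.imwrite("pics/wrist14.png",c["pixels"])
E
```

```text
time: 21.8
tcp_pos: [0.4811, -0.0714, 0.1877]
ee_rot: [0.08, -0.703, 0.703, -0.081]
contact_force: [-2.6, -0.8, 7.1]
gripper_width: 0.063
time: 22.8
tcp_pos: [0.4811, -0.0713, 0.1877]
ee_rot: [-0.105, 0.699, -0.699, 0.106]
contact_force: [-1.5, 0.5, 6.2]
gripper_width: 0.0631
time: 23.8
tcp_pos: [0.4795, -0.0699, 0.1876]
ee_rot: [-0.478, 0.522, -0.52, 0.479]
contact_force: [-6.7, 4.2, 10.7]
gripper_width: 0.0629
t 23.8 tcp [ 0.4795 -0.0699  0.1876] stand [-0.1443 -0.1038  0.1876] w 0.0629 F [-6.7  4.2 10.7] M [0.64 1.1  0.08]
q [-0.476  0.252  0.636  2.065 -0.197  0.884  0.186]
tool x,y,z cols
 [[-0.085 -0.002  0.996]
 [-0.996  0.003 -0.085]
 [-0.003 -1.    -0.002]] yaw z deg -4.86 stand yaw 13.1
```

View pics/wrist14.png

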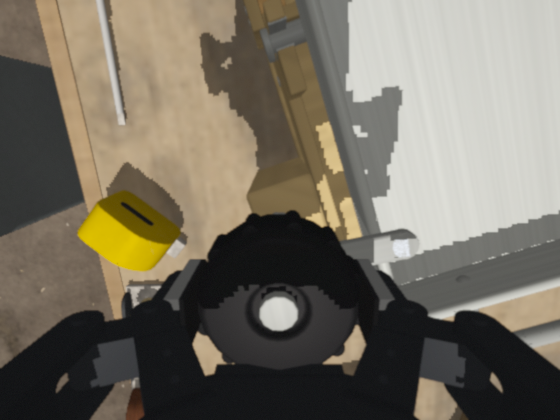

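```bash
python3 -m crank '[[[100,0,0,0,0],[100,0,0,0,0],[100,0,0,0,0],[100,0,0,0,0],[100,0,-0.03,0,0],[100,0,-0.04,0,0],[100,0,-0.04,0,0],[100,0.02,-0.02,0,0],[100,0.03,0,0,0],[100,0.04,0,0,0]]]' 40
python3 -m crank '[[[100,0.04,0,0,0],[100,0.04,0,0,0],[100,0.04,0,0,0],[100,0.04,0,0,0],[100,0.03,0,0,0],[100,0.02,0,0,0],[100,0,0,0,0],[100,0,0,0,0],[100,0,0,0,0],[100,0,0,0,0]]]' 40
python3 - <<'E'
from to import *
show()
c=capture("top");cv2.imwrite("pics/top15.png",cv2.resize(c["pixels"][135:265,160:350],None,fx=4.2,fy=4.2,interpolation=cv2.INTER_CUBIC))
for t in trace(c,"offcut_b")[:5]:
    v,u=np.nonzero(t["pixels"]); print("top",round(t["confidence"],2),len(u),u.mean().round(1),v.mean().round(1),atz(c,[[u.mean(),v.mean()]],.04).round(3))
for t in trace(c,"crate")[:1]:
    v,u=np.nonzero(t["pixels"]); r=cv2.minAreaRect(np.c_[u,v].astype(np.float32)); print(r)
c=capture("scene");cv2.imwrite("pics/scene15.png",cv2.resize(c["pixels"][180:300,180:340],None,fx=5,fy=5,interpolation=cv2.INTER_CUBIC))
for t in trace(c,"offcut_b")[:5]:
    v,u=np.nonzero(t["pixels"]); print("scene",round(t["confidence"],2),len(u),u.mean().round(1),v.mean().round(1),atz(c,[[u.mean(),v.mean()]],.04).round(3))
E
```

```text
time: 24.85
tcp_pos: [0.4733, -0.1601, 0.3171]
ee_rot: [0.478, -0.52, 0.52, -0.48]
contact_force: [1.1, -0.5, 0.3]
gripper_width: 0.0851
time: 25.85
tcp_pos: [0.455, -0.3684, 0.3162]
ee_rot: [-0.478, 0.521, -0.52, 0.479]
contact_force: [-0.0, 0.2, 0.2]
gripper_width: 0.0851
t 25.85 tcp [ 0.455  -0.3684  0.3162] stand [-0.2358 -0.389   0.3162] w 0.0851 F [-0.   0.2  0.2] M [-0.    0.01 -0.  ]
q [-0.024  0.333  0.833  1.695 -0.261  1.229  0.785]
tool x,y,z cols
 [[-0.084  0.     0.996]
 [-0.996  0.001 -0.084]
 [-0.001 -1.     0.   ]] yaw z deg -4.82 stand yaw 13.1
top 0.95 526 221.3 206.0 [[0.571 0.185 0.04 ]]
top 0.86 281 242.8 204.1 [[0.577 0.118 0.04 ]]
top 0.78 685 234.7 206.7 [[0.569 0.143 0.04 ]]
top 0.73 5227 280.5 185.7 [[ 0.635 -0.001  0.04 ]]
((222.25001525878906, 207.75), (80.4076156616211, 67.26782989501953), 78.69007110595703)
scene 0.87 441 250.9 241.6 [[0.563 0.149 0.04 ]]
scene 0.85 595 256.7 231.4 [[0.584 0.103 0.04 ]]
scene 0.68 587 238.6 248.3 [[0.569 0.197 0.04 ]]
```

View pics/top15.png

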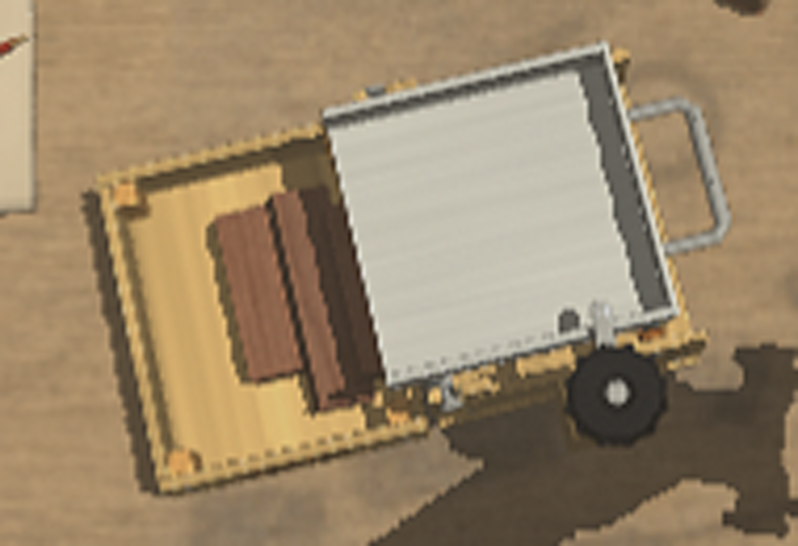

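View pics/scene15.png

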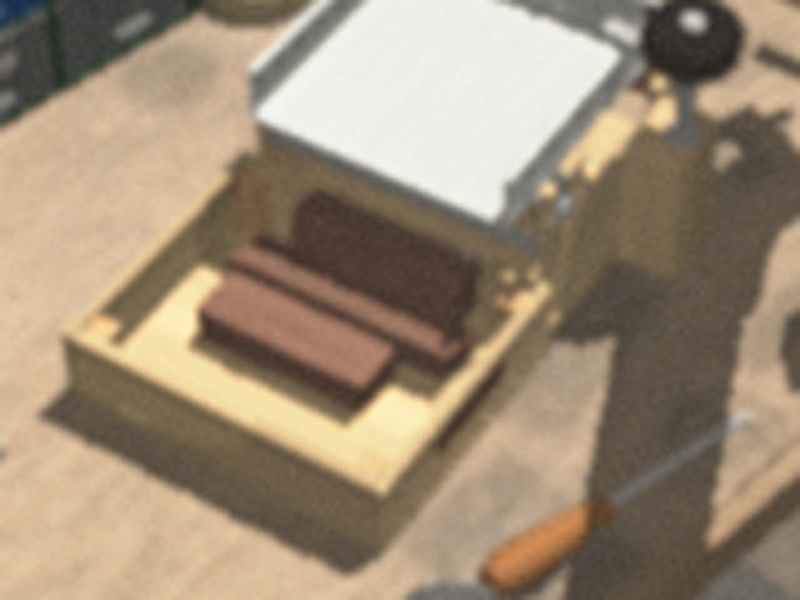

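Run:
```python
from to import *
p=np.load("stand.npy")
c=capture("top"); s=capture("scene")
T=lambda z:np.array([160,135])+(np.array(z)+.5)/4.2-.5
V=lambda z:np.array([180,180])+(np.array(z)+.5)/5-.5
P=np.array([[-.122,.1,.06],[.122,.1,.06]])
# front corners: near-robot (157,490), far (100,183) in top; scene: far (68,335) near(388,495)
def f(q): return np.r_[(proj(c,S(q,P))-np.array([T([157,490]),T([95,183])])).ravel(),(proj(s,S(q,P))-np.array([V([386,492]),V([68,335])])).ravel()]
r=least_squares(f,[.56,.18,.2]); q=r.x; print(q,r.fun.round(1)); np.save("crate.npy",q)
def inc(W,q):
    d=np.array(W)[:,:2]-q[:2]; C,Sn=np.cos(q[2]),np.sin(q[2]); return np.c_[C*d[:,0]+Sn*d[:,1],-Sn*d[:,0]+C*d[:,1]]
print("a in crate",inc(atz(c,T([[262,295]]),.039),q),"b",inc(atz(c,T([[310,300]]),.035),q))
for z in (.03,.045,.06,.07): print(z,inc(atz(s,V([[312,198],[478,262]]),z),q).round(3).tolist(),"bottom", inc(atz(s,V([[298,235],[455,335]]),z),q).round(3).tolist())
im=cv2.resize(s["pixels"][180:300,180:340],None,fx=5,fy=5,interpolation=cv2.INTER_CUBIC)
def box(y,z,x=0,hx=.065,hy=.015,hz=.02,col=(0,255,0),roll=0):
    B=np.array([[a,b,e] for a in(-hx,hx) for b in(-hy,hy) for e in(-hz,hz)]); B=B@R.from_euler("x",roll,degrees=True).as_matrix().T+[x,y,z]
    u=(proj(s,S(q,B))-[180,180])*5
    for i in range(8):
        for j in range(i): 
            if bin(i^j).count("1")==1: cv2.line(im,tuple(map(int,u[i])),tuple(map(int,u[j])),col,1)
box(-.076,.029,x=.01); 
box(-.07,.045,x=.01,hy=.02,hz=.015,roll=-60,col=(255,0,0))
cv2.imwrite("pics/box.png",im)
```

```text
[0.56623791 0.18251202 0.23111452] [ 0.7  0.9  0.1 -1.5  0.4  1.  -0.6  0.1]
a in crate [[ 0.00869198 -0.00114643]] b [[-0.00269893 -0.03516429]]
0.03 [[0.079, -0.111], [-0.049, -0.12]] bottom [[0.067, -0.076], [-0.071, -0.056]]
0.045 [[0.07, -0.099], [-0.057, -0.107]] bottom [[0.058, -0.064], [-0.079, -0.044]]
0.06 [[0.061, -0.086], [-0.064, -0.095]] bottom [[0.049, -0.052], [-0.086, -0.032]]
0.07 [[0.055, -0.078], [-0.069, -0.087]] bottom [[0.043, -0.044], [-0.091, -0.024]]
```

View pics/box.png

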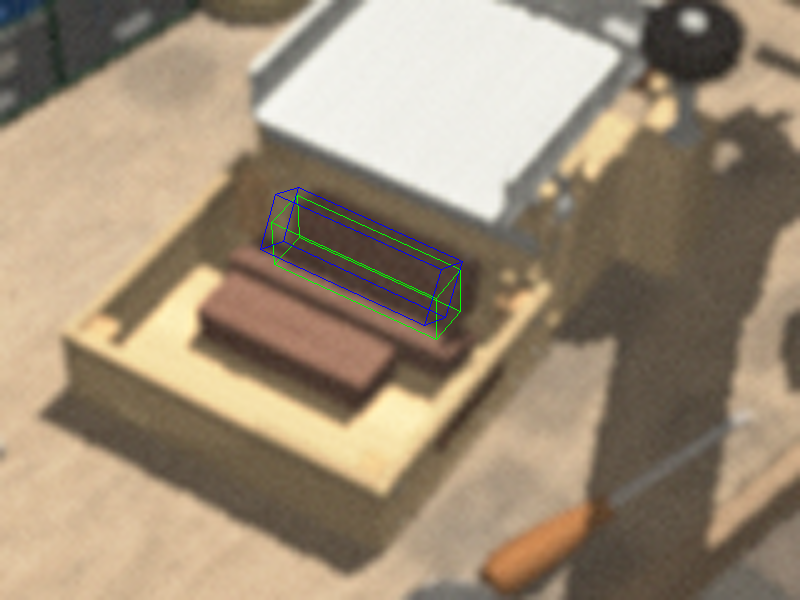

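```bash
python3 -c "
from station import *
print(finish_job())"
```

```text
the job is handed in; nothing more can be done
None
```

I emptied the tray and handed the job in at about 26 s. `finish_job` gives no verdict, so what follows rests on my own last pictures.

- **Keeper:** I gripped the wheel and turned it 72° clockwise, so the finger was clear of the tray. After the tipping I turned it 72° back. It now sits about 3° from where it started over the rim, against a limit of 0.4 rad (23°).
- **Tipping:** I pinched the handle and tipped the tray to about 48° along its arc. All three offcuts slid into the crate by then, so I did not go on to 55–62°.
- **Lowering:** I brought the tray back down in the grip. It rests level, and the handle closed within about 1 mm of its starting position.
- **Offcuts:** All three look at rest inside the crate. One lies flat and the long one lies beside it. The third rests on its edge against the wall under the tray. I estimate its centre about 20 mm inside the crate limit and 35–45 mm above the worktop. That estimate is rough, because the tray's edge partly hides it from the top camera.
- **Rest of the scene:** I did not go near the tools, and the hand never touched an offcut. The gripper ended open and clear of everything, with the measured force close to zero.

The top and wrist cameras disagreed by 2–4 mm on where the wheel and handle were. I corrected for that from the wrist view before each first grip.

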